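# Set up the recipe tablet: raise the stand until it locks, then seat the tablet

### The arm

A 6-joint arm with a two-finger parallel gripper is mounted at the origin on a cart in front of the work surface, level with it; the furniture and walls round the work are solid. World frame = base frame: x ahead of the robot, y to its left, z up, the work surface at z = 0. Lengths are in m, angles in rad, forces in N, time in s.
With the tool pointing down it reaches from about 0.3 to 0.875 m from the base axis. Payload 6.4 kg.
Tool frame: the origin (TCP) lies at the very end of the fingers, on their centre line; the grasp point (between the pads) lies hold_point_z behind it (hold_point_z is the distance from the TCP to the grasp point, in m); x points along the fingers, z is the direction in which the jaws open and shut, and the axes are right-handed (so a half turn about x gives the same grasp; the last joint's range is limited). The gripper opens to 88 mm and grips with 3 to 60 N. Pads are 18 mm wide; open, the fingers measure 123 mm over their backs; the gripper's body (75 mm by 187 mm) begins 45 mm behind the grasp point.
Start: joints at [1.117, 0.181, 1.607, -0, 1.354, -0.206], TCP at [0.141, 0.557, 0.239] pointing down, gripper open.
Joint ranges: [-2.99, 2.99], [-0.89, 2.07], [0.3, 2.58], [-1.14, 4.28], [0, 2.63], [-3.12, 3.12]. Speed limits (rad/s): [2.57, 2.57, 3.01, 3.14, 3.14, 3.14].

### API

Orientations are given as a rotation vector (axis times angle).
In Python, from plant import * gives the robot as it stands. The module is installed in compiled form; this text tells all that it offers.
- The arm moves only by the shell command python3 -m handwheel 'ROWS' [OPENING] [FORCE]. ROWS is JSON, a list of rows, each a list of 2 entries, a list of its own where there are three numbers: the shift along the world's x, y, z in m, then the turn about the world's z in degrees. A call has exactly 8 rows; each row is the pose to reach, as a shift and turn from the pose commanded when the call began; what a row does not reach only later rows make up. A row lasts 1/12 s, in which the tool goes at most 41.7 mm and 7.16 degrees, less where a joint would pass 70% of its speed; a pose out of reach is approached as far as the arm can. A call with a gripper value outside its range is refused whole. OPENING is the gripper command: -1 is fully open, 1 is shut, values between are in proportion, set as the call begins (- or left out, the last holds). The fingers move at their own pace and stop on an object; FORCE is the grip in N (left out, the last holds). Time passes only in rows, so rows that repeat a pose let the fingers close, or fill a call up. It gives the time, the measured TCP pose, the force and the opening at its end, in the units of the state.
- state(): the state, without advancing time (a new reading comes with each control period).
- grab_frame(name): name is "side" or "top"; returns (picture, depth): 420x560x3 uint8, blue, green, red; 420x560 float32, m along the optical axis (not along the pixel's ray), 0 where there is no reading.
- get_calibration(name): a dict with "fx", "fy", "cx", "cy" (pixels), "k1" (the pictures are not rectified: a ray, as slopes to the right and down, at radius r is drawn at 1 + k1 r^2 times it, then the intrinsics apply), "R" (3x3) and "t" (3): a world point X has camera coordinates R X + t. Camera axes: x right, y down, z forward; pixel columns grow to the right and rows downward; lengths in m; the calibration is good to about 2 mm. A picture is of the moment at which its call begins. get_calibration takes no time and is no camera call.
- hand_in(): hands the job in, once; it reports no verdict.
The state is a dict: "t": time; "q": joint angles; "dq": joint speeds; "joint_efforts": joint torques, N m; "tcp_pos": TCP position; "eef_rot": TCP orientation; "contact_force": force on the tool from outside, world axes, zero at the start; "ft_torque": the same for the moment, N m; "opening": finger opening in m.
Only numpy, scipy, OpenCV 4.12 (cv2) and the standard library are available. Lean on these libraries where they do the work, as an engineer would, in place of code of your own. Each camera call takes 0.05 s, during which the arm holds its last target.

### The job

Set up the recipe tablet for cooking. First, with the tablet still in its wooden dock, pull the telescoping stand up to its full height, until the red lock button clicks out of its collar and the stand can no longer sink; then take the tablet out of the dock and set it gently in the stand's cradle, centred, bottom edge fully down behind the two hooks, back against the rest, screen facing the way the hooks do. Do not drop the tablet or lay it over, and leave the jars and cartons where they are.

Things in the scene. Friction and masses are not known exactly. Their poses are not given: they have to be found in the camera images.
- column (a joint): How far the stand's column is raised, m: 0 = right down, 0.055 = the lock button springs out, 0.057 = hard stop. Moves straight up; raising it takes 6 to 8 N. It starts at 0 to 0.020, stays where left while empty, and sinks under the tablet unless locked. Locked, it does not go down again.
- lock_button (a joint): How far the red lock button (11 mm diameter) stands out, m: 0 = held back inside the collar, out of sight; about 0.013 = clicked out, standing 5 mm proud of the black collar. Sprung: it comes out by itself through the hole in the front of the collar when the column is raised 0.055.
- stand: The tablet stand, fixed on the worktop: round grey foot 140 mm diameter, 15 mm thick; white upright sleeve 32 mm diameter, to z = 0.092, with a black collar at its top. Origin: centre of the underside. Its -x axis is the front, to which the cradle's hooks and the lock button face; y runs along the cradle's width.
- cradle_seat (a point): Where the cradle's back rest meets its ledge, mid-width; rises with the column (z 0.108 down, 0.163 locked). Axes: z up along the rest, which leans 0.24 rad back; x into the rest (face at x = 0); y along the width. Two hooks 22 mm wide at y = +-46 mm: ledge at z = 0, lip up to z = 10 mm, inner face x = -15.5, outer -18.5 mm. Tablet seated: its middle at x = -5, y = 0, z = 60 mm.
- cradle_top (a point): Middle of the top edge of the cradle's aluminium back rest, 92 mm up it from the seat, same axes. The rest is an 8 mm plate centred on this point in x: 104 mm wide, with rounded edges. Grip it by the middle of its top edge, across its 8 mm, to raise the column; nothing lies behind or in front of its upper 50 mm.
- tablet_mid (a point): Middle of the tablet in its dark blue case: slab 180 mm wide (y), 120 mm tall (z), 10 mm thick (x), 0.3 to 0.46 kg. Axes: -x out of the lit screen, z to its upper edge. Starts upright in the dock, screen to the dock's -x, its middle 76 mm above the worktop. Grip it across its 10 mm by the upper edge.
- dock: Pale wooden dock, fixed, 64 mm deep (x) x 150 mm wide (y) x 36 mm tall, with a groove along y, 13 mm wide and 20 mm deep, open at the top and both ends. Origin: centre of the underside. The tablet stands loosely in it and lifts straight up and out.
- tea_box: Dark red small carton, 102 x 53 x 60 mm. Bystander, to be left alone. Origin: centre of the underside.
- green_box: Green small carton, 107 x 55 x 52 mm. Bystander, to be left alone. Origin: centre of the underside.
- red_jar: Glass spice jar with a red cap, 42 mm diameter, 108 mm tall. Bystander, to be left alone. Origin: centre of the underside.
- yellow_jar: Glass spice jar with a yellow cap, 42 mm diameter, 108 mm tall. Bystander, to be left alone. Origin: centre of the underside.
- carton: Upright green and cream carton, 46 x 67 x 143 mm. Bystander, to be left alone. Origin: centre of the underside.
- tablet_screen (a point): Middle of the tablet's screen face, 5 mm in front (-x) of the tablet's middle.

How it is judged:
By the outcome, as a careful person would: the job done as asked, in the order asked, and still so for the second after the job is handed in, with the robot touching nothing.
It also fails if it takes over 56 s, if anything falls off the work surface, if the arm or the gripper's body presses on something with over 40 N, if the wrist force passes 120 N, or if a joint passes its speed limit or range.

## Working session

There is one attempt and no reset: what is moved stays moved. The work goes in short steps, Python scripts to look and compute and a shell command to move; the robot and the scene stay as the last step left them, time stands still between calls to the robot, and variables do not carry over. Pictures are saved under pics/ and viewed, and the job is handed in when it is done.

```bash
mkdir -p pics
python3 - <<'E'
from plant import *
import cv2, numpy as np
s=state()
for k,v in s.items(): print(k,np.round(v,4))
for n in("side","top"):
    p,d=grab_frame(n); cv2.imwrite(f"pics/{n}0.png",p); np.savez(f"{n}0.npz",p=p,d=d)
    c=get_calibration(n); print(n,{k:np.round(v,4).tolist() for k,v in c.items()})
E
```

```text
t 0.0
q [ 1.1167  0.1815  1.608   0.      1.3538 -0.2063]
dq [ 0.0002  0.0022  0.0006 -0.0006 -0.0007 -0.0017]
joint_efforts [ 3.00000e-04 -4.33881e+01 -3.41840e+01  7.01000e-02  3.87000e-02
 -1.00000e-04]
tcp_pos [0.1408 0.557  0.2378]
eef_rot [-1.0256  1.3179  1.0244]
contact_force [ 0.3684  0.956  -0.3062]
ft_torque [-0.0086  0.0048 -0.0039]
opening 0.0881
side {'fx': 389.8046, 'fy': 389.8046, 'cx': 277.3383, 'cy': 208.9236, 'k1': 0.0102, 'R': [[0.8253, -0.5643, 0.0221], [-0.3375, -0.5242, -0.7819], [0.4528, 0.6378, -0.623]], 't': [-0.4433, 0.3332, 0.7512]}
top {'fx': 494.8738, 'fy': 494.8738, 'cx': 280.2221, 'cy': 201.3262, 'k1': 0.0287, 'R': [[-0.027, -0.9996, 0.0003], [-0.9752, 0.0263, -0.2197], [0.2196, -0.0062, -0.9756]], 't': [0.0678, 0.5871, 1.3317]}
```

View pics/side0.png

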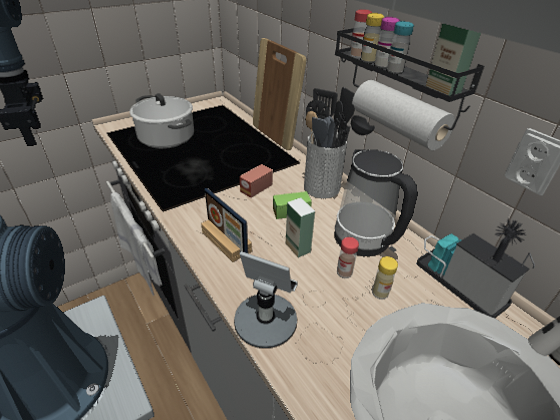

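View pics/top0.png

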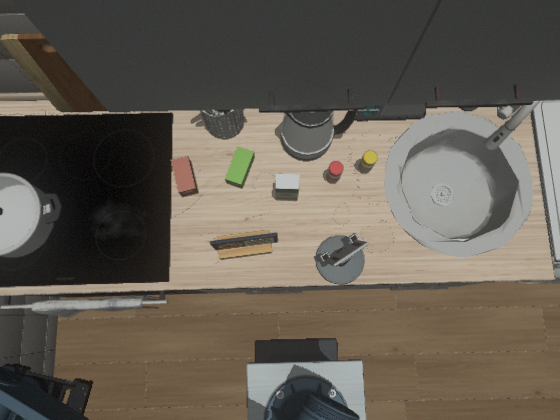

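Side view: the stand is at about (266,300), with the tablet in its dock at (226,225). Top view: stand at (341,258), dock at (245,244). Next I'll measure them using depth.

```bash
cat > h.py <<'E'
import numpy as np, cv2
from plant import get_calibration
def cloud(n,d):
    c=get_calibration(n); h,w=d.shape
    u,v=np.meshgrid(np.arange(w),np.arange(h))
    K=np.array([[c["fx"],0,c["cx"]],[0,c["fy"],c["cy"]],[0,0,1]])
    p=cv2.undistortPoints(np.stack([u,v],-1).reshape(-1,1,2).astype(float),K,np.array([c["k1"],0,0,0,0.])).reshape(h,w,2)
    X=np.dstack([p[...,0]*d,p[...,1]*d,d])
    W=(X-np.array(c["t"]))@np.array(c["R"])
    W[d<=0]=np.nan
    return W
def proj(n,P):
    c=get_calibration(n);K=np.array([[c["fx"],0,c["cx"]],[0,c["fy"],c["cy"]],[0,0,1]])
    R=np.array(c["R"]);t=np.array(c["t"])
    return cv2.projectPoints(np.atleast_2d(P).astype(float),cv2.Rodrigues(R)[0],t,K,np.array([c["k1"],0,0,0,0.]))[0][:,0]
E
python3 - <<'E'
from h import *
out=[]
for n,(x0,x1,y0,y1) in {"side":(180,330,170,350),"top":(190,390,210,300)}.items():
    z=np.load(n+"0.npz");W=cloud(n,z["d"]);p=z["p"]
    cv2.imwrite(f"pics/{n}0c.png",cv2.resize(p[y0:y1,x0:x1],None,fx=3.3 if n=="side" else 4,fy=3.3 if n=="side" else 4,interpolation=cv2.INTER_CUBIC))
    Q=W[y0:y1,x0:x1]
    worktop=np.nanmedian(W[...,2][(np.abs(W[...,2])<.02)]);print(n,"worktop z",worktop)
    np.savez(n+"W.npz",W=W)
# rays on the plane / regions
for n in("side","top"):
    W=np.load(n+"W.npz")["W"].reshape(-1,3)
    m=(W[:,2]>.11)&(W[:,2]<.3)&(W[:,0]>.3)&(W[:,0]<.62)
    Q=W[m]
    for nm,lo,hi in(("stand",-.3,-.02),("tab",-.0,.3)):
        q=Q[(Q[:,1]>lo)&(Q[:,1]<hi)]
        print(n,nm,len(q),np.round(np.percentile(q,[0,5,50,95,100],axis=0),3).tolist())
E
```

```text
side worktop z -4.824617291377499e-05
top worktop z 0.0033453116578030287
side stand 1422 [[0.391, -0.162, 0.11], [0.4, -0.154, 0.115], [0.425, -0.121, 0.154], [0.46, -0.076, 0.2], [0.486, -0.064, 0.202]]
side tab 745 [[0.463, 0.001, 0.11], [0.466, 0.004, 0.112], [0.48, 0.088, 0.13], [0.616, 0.223, 0.142], [0.62, 0.242, 0.144]]
top stand 569 [[0.391, -0.163, 0.111], [0.401, -0.151, 0.114], [0.428, -0.114, 0.158], [0.473, -0.062, 0.203], [0.485, -0.049, 0.207]]
top tab 560 [[0.462, 0.001, 0.11], [0.465, 0.009, 0.114], [0.479, 0.103, 0.136], [0.616, 0.224, 0.145], [0.62, 0.24, 0.15]]
```

```bash
ls pics
```

```text
side0.png
side0c.png
top0.png
top0c.png
```

View pics/side0c.png

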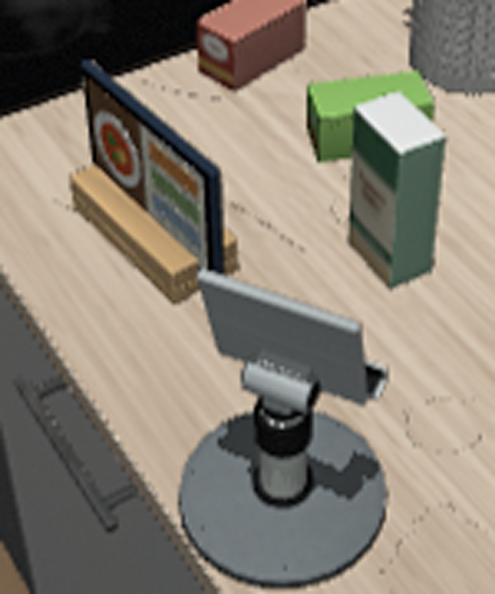

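View pics/top0c.png

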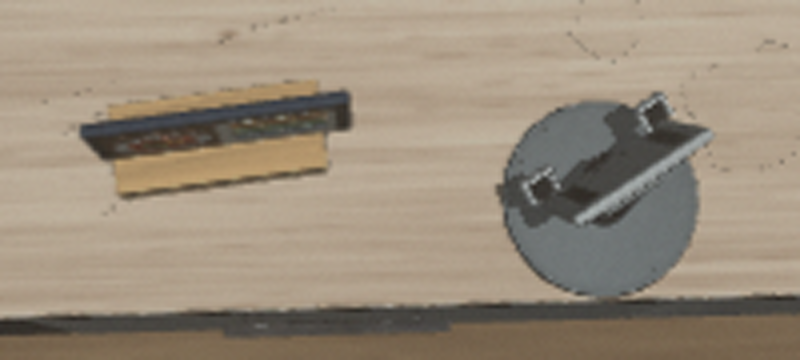

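Run:
```python
from h import *
for n in("side","top"):
    W=np.load(n+"W.npz")["W"];p=np.load(n+"0.npz")["p"];
    Wf=W.reshape(-1,3)
    box=lambda x0,x1,y0,y1,z0,z1:Wf[(Wf[:,0]>x0)&(Wf[:,0]<x1)&(Wf[:,1]>y0)&(Wf[:,1]<y1)&(Wf[:,2]>z0)&(Wf[:,2]<z1)]
    # rest: plate front plane
    q=box(.37,.52,-.2,0,.13,.25)
    zt=np.percentile(q[:,2],98); print(n,"rest ztop",zt)
    t=q[q[:,2]>zt-.006]; c=cv2.fitLine(t[:,:2].astype(np.float32),cv2.DIST_HUBER,0,.01,.01).ravel()
    s=(t[:,:2]-c[2:])@c[:2]; print(" top edge: n",len(t),"dir deg",np.degrees(np.arctan2(c[1],c[0])),"len",np.ptp(s),"mid",c[2:]+c[:2]*(s.min()+s.max())/2)
    a=q[q[:,2]<zt-.008]
    # ransac plane
    best=0;rng=np.random.default_rng(0)
    for i in range(300):
        b=a[rng.choice(len(a),3,0)];nn=np.cross(b[1]-b[0],b[2]-b[0]);L=np.linalg.norm(nn)
        if L<1e-7: continue
        nn/=L;k=abs((a-b[0])@nn)<.002
        if k.sum()>best:best=k.sum();inl=a[k]
    m=inl.mean(0);nn=np.linalg.svd(inl-m)[2][2];nn*=np.sign(nn[2]);print(" plane",best,len(a),"n",nn,"az",np.degrees(np.arctan2(nn[1],nn[0])),"lean",np.arcsin(nn[2]),"mid",m,)
    # tablet top edge
    q=box(.42,.56,-.01,.19,.05,.17); zt=np.percentile(q[:,2],98);print(" tab ztop",zt)
    t=q[q[:,2]>zt-.006];c=cv2.fitLine(t[:,:2].astype(np.float32),cv2.DIST_HUBER,0,.01,.01).ravel()
    s=(t[:,:2]-c[2:])@c[:2]; print(" top edge: n",len(t),"dir deg",np.degrees(np.arctan2(c[1],c[0])),"len",np.ptp(s),"mid",c[2:]+c[:2]*(s.min()+s.max())/2)
    # foot
    q=box(.33,.55,-.22,0,.010,.02)
    (cx,cy),r=cv2.minEnclosingCircle(q[:,:2].astype(np.float32));print(" foot",cx,cy,r)
    q=box(.40,.56,-.02,.2,.03,.042)
    r=cv2.minAreaRect(q[:,:2].astype(np.float32));print(" dock",r)
```

```text
side rest ztop 0.20034220773995043
 top edge: n 219 dir deg -58.56214 len 0.101759922421611 mid [ 0.41934808 -0.11797125]
 plane 704 824 n [0.82880662 0.50761365 0.23538895] az 31.4859407703445 lean 0.23761874832308147 mid [ 0.42568722 -0.11592368  0.16264796]
 tab ztop 0.13572244522745386
 top edge: n 158 dir deg -83.91062 len 0.1252952914474912 mid [0.47822212 0.12695021]
 foot 0.4268549680709839 -0.11424093693494797 0.06917557120323181
 dock ((0.4778228998184204, 0.13383936882019043), (0.06315558403730392, 0.1389451026916504), 5.853357791900635)
top rest ztop 0.20498105902828215
 top edge: n 112 dir deg -58.112976 len 0.10216567244774027 mid [ 0.42017653 -0.11874672]
 plane 233 252 n [0.82569961 0.51164453 0.2375711 ] az 31.784413487312822 lean 0.23986459087465917 mid [ 0.42958631 -0.1111499   0.1650449 ]
 tab ztop 0.14049253259929953
 top edge: n 129 dir deg -84.205536 len 0.12714677311586572 mid [0.4776664  0.12679951]
 foot 0.43053898215293884 -0.10804637521505356 0.07628379762172699
 dock ((0.47705262899398804, 0.13327202200889587), (0.06549758464097977, 0.13862930238246918), 5.141265392303467)
```

Run:
```python
from h import *
import plant
print([n for n in dir(plant) if not n.startswith('__')], getattr(plant,'hold_point_z',None))
from scipy.spatial.transform import Rotation as Ro
s=plant.state();R=Ro.from_rotvec(s["eef_rot"]).as_matrix();print(np.round(R,3),"jaw az",np.degrees(np.arctan2(R[1,2],R[0,2])))
for n in("side","top"):
    Wf=np.load(n+"W.npz")["W"].reshape(-1,3)
    box=lambda x0,x1,y0,y1,z0,z1:Wf[(Wf[:,0]>x0)&(Wf[:,0]<x1)&(Wf[:,1]>y0)&(Wf[:,1]<y1)&(Wf[:,2]>z0)&(Wf[:,2]<z1)]
    q=box(.42,.54,-.02,.3,.05,.17); zt=np.percentile(q[:,2],98);print(n," tab ztop",zt)
    t=q[q[:,2]>zt-.006];c=cv2.fitLine(t[:,:2].astype(np.float32),cv2.DIST_HUBER,0,.01,.01).ravel()
    s=(t[:,:2]-c[2:])@c[:2]; print(" top edge: n",len(t),"dir deg",np.degrees(np.arctan2(c[1],c[0])),"len",np.ptp(s),"mid",c[2:]+c[:2]*(s.min()+s.max())/2)
    q=box(.40,.56,-.02,.3,.03,.042)
    print(" dock",cv2.minAreaRect(q[:,:2].astype(np.float32)))
```

```text
['Unreachable', 'get_calibration', 'grab_frame', 'hand_in', 'hold_point_z', 'state'] 0.0187
[[-0.001 -0.969  0.245]
 [-0.001  0.245  0.969]
 [-1.     0.    -0.002]] jaw az 75.80354385622461
side  tab ztop 0.1357357134590179
 top edge: n 215 dir deg -83.99319 len 0.1764854086592006 mid [0.47557527 0.1524031 ]
 dock ((0.46247902512550354, 0.14743834733963013), (0.06356045603752136, 0.17203325033187866), 19.42595672607422)
top  tab ztop 0.14034530125535227
 top edge: n 182 dir deg -84.28971 len 0.17771397496806315 mid [0.47530482 0.15126129]
 dock ((0.47567978501319885, 0.1504790484905243), (0.06543567031621933, 0.17308440804481506), 5.6792216300964355)
```

```bash
python3 -m handwheel '[[[0.024,-0.031,0.005],-6],[[0.048,-0.062,0.01],-12],[[0.072,-0.093,0.015],-18],[[0.096,-0.124,0.02],-24],[[0.12,-0.155,0.025],-30],[[0.144,-0.186,0.03],-36],[[0.168,-0.217,0.03],-42],[[0.192,-0.248,0.03],-44.2]]' -0.3
python3 -m handwheel '[[[0.011,-0.04,0],0],[[0.022,-0.08,0],0],[[0.033,-0.12,0],0],[[0.044,-0.16,0],0],[[0.055,-0.2,0],0],[[0.066,-0.24,0],0],[[0.077,-0.28,0],0],[[0.088,-0.32,0],0]]'
```

```text
t: 0.77
tcp_pos: [0.3337, 0.3079, 0.269]
eef_rot: [-0.428, 1.527, 0.428]
contact_force: [0.7, 0.6, -0.5]
opening: 0.0572
t: 1.43
tcp_pos: [0.4208, -0.0126, 0.2687]
eef_rot: [-0.432, 1.527, 0.432]
contact_force: [1.0, -0.2, -0.3]
opening: 0.0572
```

```bash
python3 -m handwheel '[[[0.0,-0.035,0],0],[[0.001,-0.07,0],0],[[0.001,-0.104,0],0],[[0.001,-0.104,-0.02],0],[[0.001,-0.104,-0.045],0],[[0.001,-0.104,-0.07],0],[[0.001,-0.104,-0.09],0],[[0.001,-0.104,-0.093],0]]'
python3 - <<'E'
from plant import *
import cv2,numpy as np
from scipy.spatial.transform import Rotation as Ro
s=state();R=Ro.from_rotvec(s["eef_rot"]).as_matrix();print(np.degrees(np.arctan2(R[1,2],R[0,2])),s["tcp_pos"],s["contact_force"])
p,d=grab_frame("side");cv2.imwrite("pics/side1.png",cv2.resize(p[200:360,190:350],None,fx=3.7,fy=3.7,interpolation=cv2.INTER_CUBIC))
E
```

```text
t: 2.1
tcp_pos: [0.4195, -0.1133, 0.1719]
eef_rot: [-0.428, 1.532, 0.436]
contact_force: [-0.7, 0.5, -0.1]
opening: 0.0571
31.56812941204586 [ 0.41949609 -0.11332155  0.17191299] [-0.67268951  0.52601343 -0.06427516]
```

View pics/side1.png

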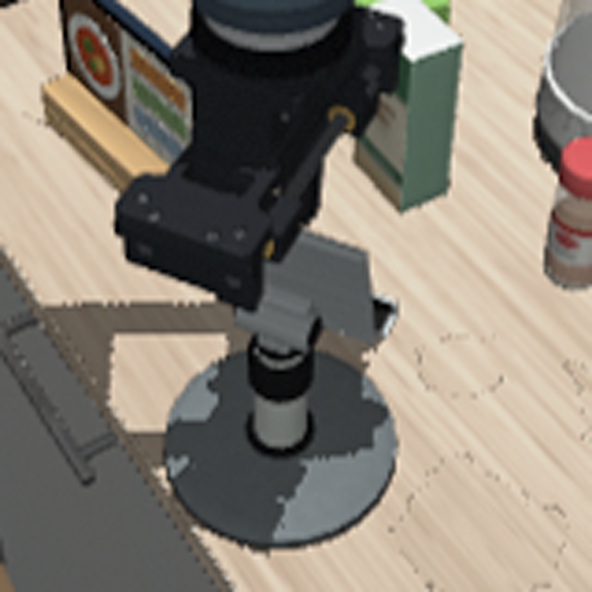

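The jaws straddle the rest around crop pixel (270,270), with one finger behind it and one in front. I'll close them now.

```bash
python3 -m handwheel '[[[0,0,0],0],[[0,0,0],0],[[0,0,0],0],[[0,0,0],0],[[0,0,0],0],[[0,0,0],0],[[0,0,0],0],[[0,0,0],0]]' 1 35
```

```text
t: 2.82
tcp_pos: [0.4218, -0.1148, 0.1758]
eef_rot: [-0.433, 1.528, 0.432]
contact_force: [-2.8, -2.3, 1.8]
opening: 0.0113
```

```bash
python3 -m handwheel '[[[0,0,0.003],0],[[0,0,0.006],0],[[0,0,0.01],0],[[0,0,0.014],0],[[0,0,0.018],0],[[0,0,0.022],0],[[0,0,0.026],0],[[0,0,0.03],0]]'
python3 -m handwheel '[[[0,0,0.003],0],[[0,0,0.006],0],[[0,0,0.009],0],[[0,0,0.012],0],[[0,0,0.015],0],[[0,0,0.018],0],[[0,0,0.021],0],[[0,0,0.022],0]]'
```

```text
t: 3.48
tcp_pos: [0.4218, -0.1147, 0.2053]
eef_rot: [-0.432, 1.528, 0.432]
contact_force: [0.7, -4.4, -9.7]
opening: 0.0117
t: 4.15
tcp_pos: [0.4218, -0.1147, 0.2278]
eef_rot: [-0.432, 1.528, 0.432]
contact_force: [-0.4, -4.8, -5.9]
opening: 0.0117
```

```bash
python3 -m handwheel '[[[0,0,0.001],0],[[0,0,0.002],0],[[0,0,0.003],0],[[0,0,0.004],0],[[0,0,0.004],0],[[0,0,0.004],0],[[0,0,0.004],0],[[0,0,0.004],0]]'
python3 - <<'E'
from plant import *
import cv2,numpy as np
p,d=grab_frame("side");cv2.imwrite("pics/side2.png",cv2.resize(p[200:360,190:350],None,fx=3.7,fy=3.7,interpolation=cv2.INTER_CUBIC))
print(state()["contact_force"],state()["tcp_pos"])
E
```

```text
t: 4.82
tcp_pos: [0.4217, -0.1146, 0.2289]
eef_rot: [-0.431, 1.528, 0.433]
contact_force: [7.1, -9.5, -25.8]
opening: 0.0116
[  8.61461008  -9.65617844 -25.95408088] [ 0.42167062 -0.11466711  0.22891343]
```

View pics/side2.png

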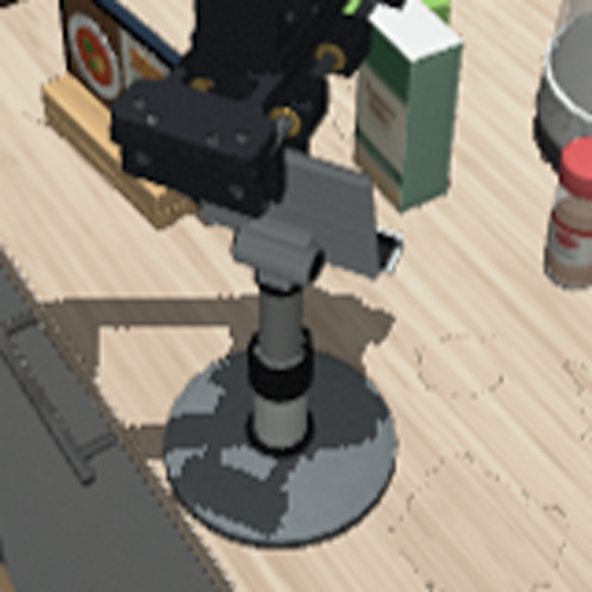

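The force jumped to 26 N, so the column is at its hard stop. The button side faces away from the camera, so I'll push down lightly to test the lock.

```bash
python3 -m handwheel '[[[0,0,-0.001],0],[[0,0,-0.002],0],[[0,0,-0.003],0],[[0,0,-0.004],0],[[0,0,-0.005],0],[[0,0,-0.006],0],[[0,0,-0.007],0],[[0,0,-0.007],0]]'
```

```text
t: 5.53
tcp_pos: [0.4219, -0.1148, 0.2257]
eef_rot: [-0.433, 1.528, 0.432]
contact_force: [-5.6, -3.7, 3.0]
opening: 0.0113
```

```bash
python3 -m handwheel '[[[0,0,-0.001],0],[[0,0,-0.002],0],[[0,0,-0.003],0],[[0,0,-0.003],0],[[0,0,-0.003],0],[[0,0,-0.003],0],[[0,0,-0.003],0],[[0,0,-0.003],0]]'
```

```text
t: 6.2
tcp_pos: [0.422, -0.1148, 0.2249]
eef_rot: [-0.434, 1.527, 0.431]
contact_force: [-13.3, 0.2, 18.3]
opening: 0.0116
```

The push down meets 18 N of resistance, so it's locked. Next I'll release, retreat upwards and look.

```bash
python3 -m handwheel '[[[0,0,0.002],0],[[0,0,0.002],0],[[0,0,0.002],0],[[0,0,0.002],0],[[0,0,0.015],0],[[0,0,0.045],0],[[0,0,0.075],0],[[0.004,0.03,0.09],-5]]' -0.3
python3 -m handwheel '[[[0.008,0.04,0],-6],[[0.016,0.08,0],-12],[[0.024,0.12,0],-18],[[0.034,0.16,-0.01],-20.6],[[0.042,0.2,-0.03],-20.6],[[0.05,0.237,-0.06],-20.6],[[0.05,0.237,-0.08],-20.6],[[0.05,0.237,-0.1],-20.6]]'
python3 - <<'E'
from plant import *
from h import *
from scipy.spatial.transform import Rotation as Ro
s=state();R=Ro.from_rotvec(s["eef_rot"]).as_matrix();print(np.degrees(np.arctan2(R[1,2],R[0,2])),s["tcp_pos"],s["contact_force"],s["q"])
for n in("side","top"):
    p,d=grab_frame(n);W=cloud(n,d);np.savez(n+"3.npz",p=p,d=d,W=W)
    Wf=W.reshape(-1,3)
    q=Wf[(Wf[:,0]>.37)&(Wf[:,0]<.52)&(Wf[:,1]>-.2)&(Wf[:,1]<-.04)&(Wf[:,2]>.18)&(Wf[:,2]<.29)]
    zt=np.percentile(q[:,2],98);t=q[q[:,2]>zt-.006];c=cv2.fitLine(t[:,:2].astype(np.float32),cv2.DIST_HUBER,0,.01,.01).ravel()
    s=(t[:,:2]-c[2:])@c[:2]; print(n,zt," top edge: n",len(t),"dir deg",np.degrees(np.arctan2(c[1],c[0])),"len",np.ptp(s),"mid",c[2:]+c[:2]*(s.min()+s.max())/2)
    a=q[q[:,2]<zt-.008];best=0;rng=np.random.default_rng(0)
    for i in range(300):
        b=a[rng.choice(len(a),3,0)];nn=np.cross(b[1]-b[0],b[2]-b[0]);L=np.linalg.norm(nn)
        if L<1e-7: continue
        nn/=L;k=abs((a-b[0])@nn)<.002
        if k.sum()>best:best=k.sum();inl=a[k]
    m=inl.mean(0);nn=np.linalg.svd(inl-m)[2][2];nn*=np.sign(nn[2]);print(" plane",best,len(a),"n",nn,"az",np.degrees(np.arctan2(nn[1],nn[0])),"lean",np.arcsin(nn[2]),"mid",m)
    x0,x1,y0,y1=(190,350,180,340) if n=="side" else (200,400,200,300)
    cv2.imwrite(f"pics/{n}3.png",cv2.resize(p[y0:y1,x0:x1],None,fx=3.7,fy=3.7,interpolation=cv2.INTER_CUBIC))
E
```

```text
t: 6.87
tcp_pos: [0.4269, -0.0876, 0.3148]
eef_rot: [-0.365, 1.538, 0.359]
contact_force: [0.0, 0.3, 0.6]
opening: 0.0571
t: 7.53
tcp_pos: [0.4748, 0.1561, 0.2087]
eef_rot: [-0.084, 1.572, 0.087]
contact_force: [-0.6, -1.2, -0.5]
opening: 0.0573
6.236899466409179 [0.47481305 0.15611197 0.20865518] [-0.59987595 -1.20823541 -0.52630224] [ 7.87946444e-02  4.31615298e-02  1.82193318e+00  1.52038135e-03
  1.27925378e+00 -3.04967114e-02]
side 0.2500267253959367  top edge: n 235 dir deg -58.781963 len 0.10204256663425043 mid [ 0.41956662 -0.11787545]
 plane 831 951 n [0.82837776 0.50914445 0.23358555] az 31.57606265106772 lean 0.23576362255779584 mid [ 0.42576638 -0.11612888  0.21263529]
top 0.2548670581065345  top edge: n 122 dir deg -58.617508 len 0.10225935003077533 mid [ 0.41979995 -0.11807396]
 plane 250 264 n [0.82707456 0.50931734 0.23778882] az 31.625003720455766 lean 0.24008874109167405 mid [ 0.42987128 -0.11128885  0.21470597]
```

View pics/side3.png

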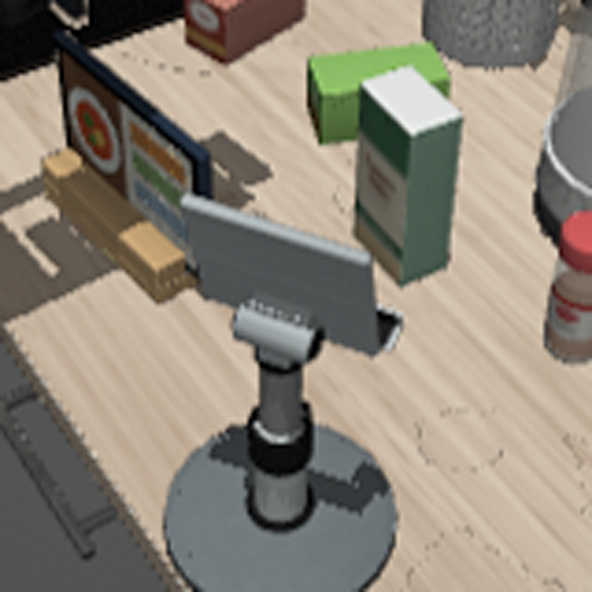

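View pics/top3.png

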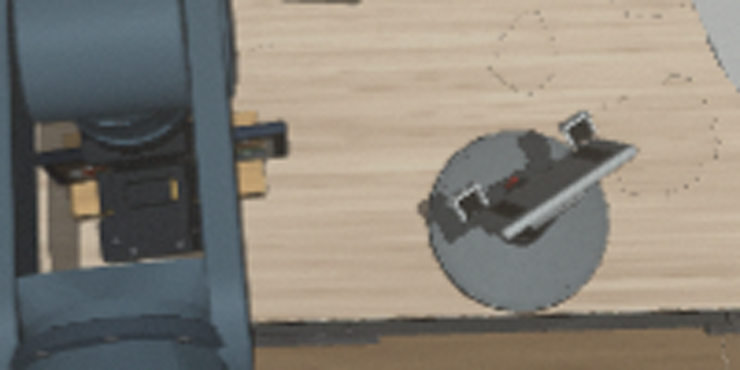

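The top view now shows the red lock button in front of the collar, at crop pixel (512,182). The side view shows the rest 50 mm higher, with the tablet untouched in its dock. Now the tablet.

```bash
python3 -m handwheel '[[[0,0,-0.02],0],[[0,0,-0.04],0],[[0,0,-0.06],0],[[0,0,-0.08],0],[[0,0,-0.095],0],[[0,0,-0.101],0],[[0,0,-0.101],0],[[0,0,-0.101],0]]'
python3 -m handwheel '[[[0,0,0],0],[[0,0,0],0],[[0,0,0],0],[[0,0,0],0],[[0,0,0],0],[[0,0,0],0],[[0,0,0],0],[[0,0,0],0]]' 1 35
python3 - <<'E'
from plant import *
import cv2,numpy as np
p,d=grab_frame("side");cv2.imwrite("pics/side4.png",cv2.resize(p[130:290,150:310],None,fx=3.7,fy=3.7,interpolation=cv2.INTER_CUBIC))
E
```

```text
t: 8.3
tcp_pos: [0.4769, 0.1521, 0.1119]
eef_rot: [-0.082, 1.568, 0.082]
contact_force: [-0.3, 0.5, 0.8]
opening: 0.0572
t: 8.97
tcp_pos: [0.4761, 0.1525, 0.1107]
eef_rot: [-0.082, 1.569, 0.082]
contact_force: [0.0, 0.5, 0.2]
opening: 0.0096
```

View pics/side4.png

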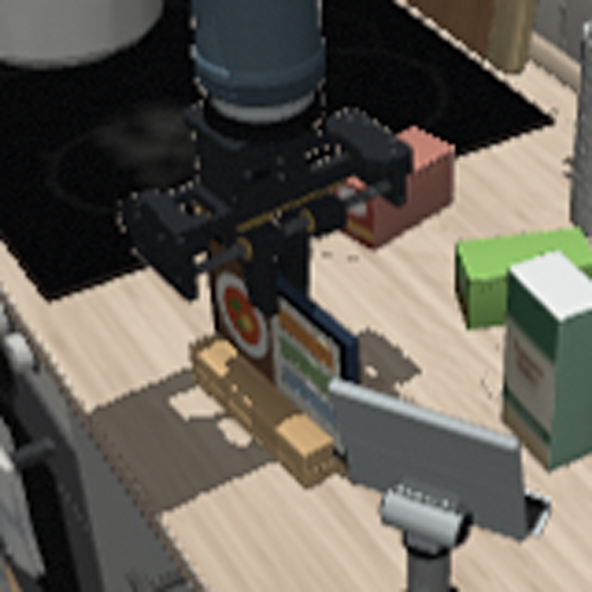

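The jaws hold the tablet at the middle of its upper edge, opening 9.6 mm. I'll lift straight up.

```bash
python3 -m handwheel '[[[0,0,0.01],0],[[0,0,0.03],0],[[0,0,0.06],0],[[0,0,0.095],0],[[0,0,0.13],0],[[0,0,0.17],0],[[0,0,0.21],0],[[0,0,0.25],0]]'
python3 -m handwheel '[[[0,-0.005,0.015],-3],[[0,-0.02,0.02],-9],[[-0.003,-0.04,0.02],-16],[[-0.005,-0.06,0.02],-23],[[-0.007,-0.08,0.02],-30],[[-0.009,-0.1,0.02],-37],[[-0.011,-0.12,0.02],-44],[[-0.013,-0.14,0.02],-51]]'
python3 -m handwheel '[[[-0.002,-0.015,0],-7],[[-0.004,-0.03,0],-14],[[-0.006,-0.045,0],-21],[[-0.008,-0.06,0],-28],[[-0.010,-0.075,0],-35],[[-0.012,-0.09,0],-42],[[-0.014,-0.105,0],-49],[[-0.016,-0.114,0],-56]]'
python3 -m handwheel '[[[0,0,0],-7],[[0,0,0],-14],[[0,0,0],-21],[[0,0,0],-28],[[0,0,0],-35],[[0,0,0],-41],[[0,0,0],-45],[[0,0,0],-47.4]]'
python3 -c "
from plant import *;import numpy as np
from scipy.spatial.transform import Rotation as Ro
s=state();R=Ro.from_rotvec(s['eef_rot']).as_matrix();print(np.degrees(np.arctan2(R[1,2],R[0,2])),s['tcp_pos'],s['q'],R[:,0])"
```

```text
t: 9.68
tcp_pos: [0.4749, 0.1524, 0.3627]
eef_rot: [-0.082, 1.57, 0.082]
contact_force: [0.3, 0.2, -2.8]
opening: 0.0096
t: 10.35
tcp_pos: [0.4622, 0.0117, 0.3808]
eef_rot: [0.618, 1.482, -0.619]
contact_force: [0.1, -0.1, -2.7]
opening: 0.0098
t: 11.02
tcp_pos: [0.4463, -0.1026, 0.3807]
eef_rot: [1.354, 1.109, -1.355]
contact_force: [0.2, 0.5, -2.9]
opening: 0.0097
t: 11.68
tcp_pos: [0.4464, -0.1012, 0.3807]
eef_rot: [1.911, 0.538, -1.913]
contact_force: [-0.1, 0.0, -3.9]
opening: 0.0099
-148.60824715300987 [ 0.44644268 -0.10123386  0.3807296 ] [-4.83237740e-01 -1.74721145e-01  1.68210639e+00 -1.00561228e-05
  1.63532824e+00  2.11046511e+00] [-9.97159261e-04  5.11909601e-04 -9.99999372e-01]
```

Run:
```python
from plant import *
from h import *
s=state();print(s["tcp_pos"])
f=np.array([.8517,.5240]);g=np.array([-.524,.8517])
for n in("side","top"):
    p,d=grab_frame(n);W=cloud(n,d);Wf=W.reshape(-1,3)
    x0,x1,y0,y1=(170,330,150,310) if n=="side" else (260,420,200,320)
    cv2.imwrite(f"pics/{n}5.png",cv2.resize(p[y0:y1,x0:x1],None,fx=3.7,fy=3.7,interpolation=cv2.INTER_CUBIC))
    q=Wf[(Wf[:,2]>.29)&(Wf[:,2]<.40)]
    F=q[:,:2]@f;G=q[:,:2]@g
    k=(abs(G+.3205)<.13)&(abs(F-.326)<.05)&(abs(G+.3205)>.045)
    q=q[k];F=F[k];G=G[k]
    print(n,len(q),"G",np.percentile(G,[0,1,99,100]),"F",np.percentile(F,[1,50,99]),"z",np.percentile(q[:,2],[1,99]))
    for zz in np.arange(.29,.4,.02):
        k=(q[:,2]>zz)&(q[:,2]<zz+.02)
        if k.sum()>10:print(zz,k.sum(),np.median(F[k]),"slope",np.polyfit(G[k],F[k],1), G[k].min(),G[k].max())
```

```text
[ 0.44644268 -0.10123386  0.3807296 ]
side 2384 G [-0.41218635 -0.4117008  -0.23419477 -0.23210899] F [0.3212711  0.32348613 0.32693291] z [0.29120742 0.39868478]
0.29 400 0.3233310969628276 slope [0.00407679 0.32478562] -0.41194781120801643 -0.2326287166682522
0.31 428 0.32346719759824516 slope [0.00359949 0.32465275] -0.4121128543506704 -0.23357509758082587
0.33 454 0.32353884110685577 slope [0.00342873 0.32472025] -0.41200571862202146 -0.23210898848111167
0.35000000000000003 463 0.32351393795815364 slope [0.00305797 0.32456547] -0.4121517093023714 -0.2324323416966711
0.37000000000000005 477 0.3235877087701777 slope [0.00306123 0.32462139] -0.41208771647396514 -0.23306048957375064
0.39000000000000007 162 0.32335396157037294 slope [0.00447412 0.32520505] -0.4121863516921047 -0.23248708573307045
top 21 G [-0.27455461 -0.27453612 -0.25694862 -0.25656496] F [0.3213911  0.32159356 0.32975501] z [0.2949149  0.39818619]
```

View pics/side5.png

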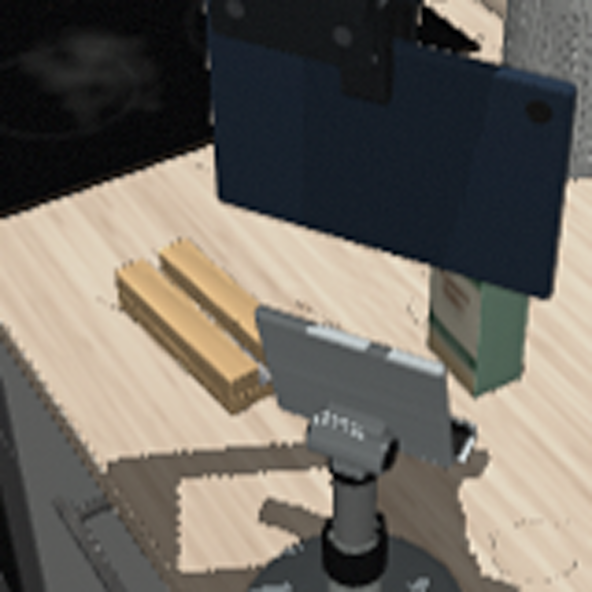

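View pics/top5.png

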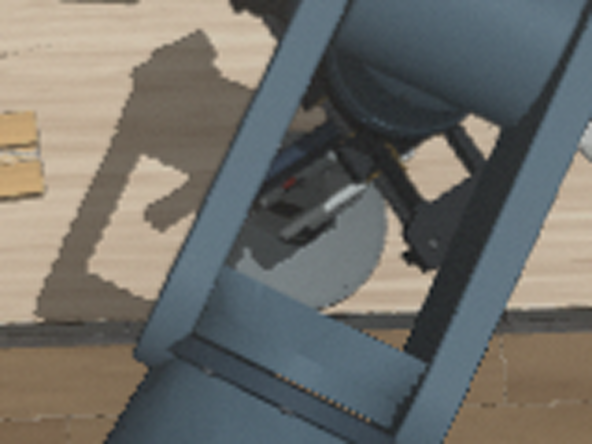

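The side view shows the tablet upright with its back towards the rest. It's 1.1 mm too far forward and about 1.5 mm off centre. I'll correct both while descending to just above the hooks.

```bash
python3 -m handwheel '[[[-0.0017,0.0007,0],0],[[-0.0017,0.0007,-0.01],0],[[-0.0017,0.0007,-0.03],0],[[-0.0017,0.0007,-0.05],0],[[-0.0017,0.0007,-0.07],0],[[-0.0017,0.0007,-0.085],0],[[-0.0017,0.0007,-0.095],0],[[-0.0017,0.0007,-0.095],0]]'
python3 -m handwheel '[[[0,0,0],0],[[0,0,0],0],[[0,0,0],0],[[0,0,0],0],[[0,0,0],0],[[0,0,0],0],[[0,0,0],0],[[0,0,0],0]]'
python3 - <<'E'
from plant import *
from h import *
s=state();print(s["tcp_pos"])
f=np.array([.8517,.5240]);g=np.array([-.524,.8517])
print(s["tcp_pos"][:2]@f,s["tcp_pos"][:2]@g)
for n in("side","top"):
    p,d=grab_frame(n);W=cloud(n,d);Wf=W.reshape(-1,3)
    x0,x1,y0,y1=(190,330,180,320) if n=="side" else (260,420,200,320)
    cv2.imwrite(f"pics/{n}6.png",cv2.resize(p[y0:y1,x0:x1],None,fx=4.2 if n=="side" else 3.7,fy=4.2 if n=="side" else 3.7,interpolation=cv2.INTER_CUBIC))
    if n=="top":continue
    F=Wf[:,:2]@f;G=Wf[:,:2]@g
    k=(Wf[:,2]>.262)&(Wf[:,2]<.305)&(abs(G+.3205)<.13)&(abs(F-.326)<.012)
    k2=k&(abs(G+.3205)>.03);print("tab F",np.median(F[k2]),"G",np.percentile(G[k],[.5,99.5]),np.percentile(G[k],[.5,99.5]).mean())
    k=(Wf[:,2]>.185)&(Wf[:,2]<.25)&(abs(G+.3205)<.06)&(abs(F-.3)<.02)
    Fc=F[k]+.2447*(Wf[k,2]-.2126)
    print("rest back F@.2126",np.median(Fc),"n",k.sum(),np.percentile(G[k],[.5,99.5]).mean())
E
```

```text
t: 12.45
tcp_pos: [0.4439, -0.1001, 0.2828]
eef_rot: [1.907, 0.545, -1.914]
contact_force: [-1.2, 0.3, -3.3]
opening: 0.0094
t: 13.12
tcp_pos: [0.4454, -0.1009, 0.2858]
eef_rot: [1.91, 0.54, -1.909]
contact_force: [0.1, -0.3, -3.0]
opening: 0.0099
[ 0.44535993 -0.10086612  0.28582718]
0.32645920615246987 -0.31927627635292194
tab F 0.32286169606068904 G [-0.41065366 -0.23321995] -0.32193680899965205
rest back F@.2126 0.30187282469735144 n 1074 -0.32035555182979936
```

View pics/side6.png

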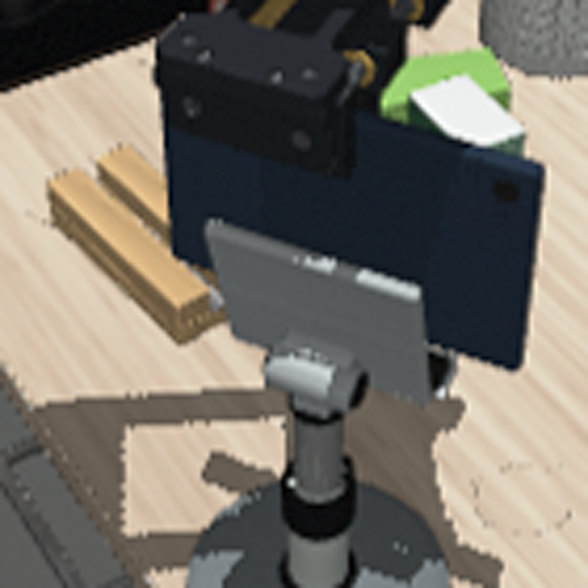

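View pics/top6.png

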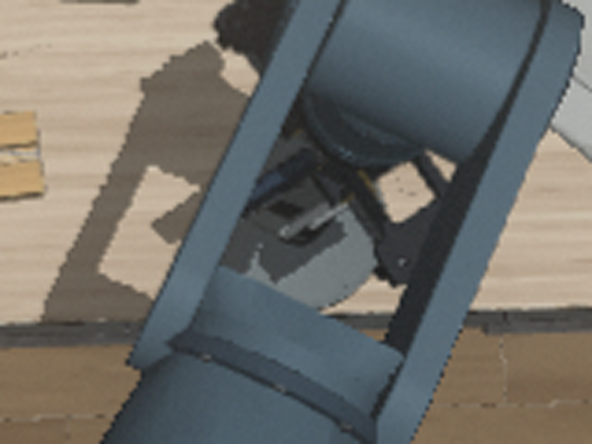

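Tablet is about 0.8 mm forward of the target and 1.5 mm off centre. I'll correct that and go down slowly.

```bash
python3 -m handwheel '[[[-0.0011,0.0008,0],0],[[-0.0011,0.0008,-0.001],0],[[-0.0011,0.0008,-0.004],0],[[-0.0011,0.0008,-0.008],0],[[-0.0011,0.0008,-0.012],0],[[-0.0011,0.0008,-0.015],0],[[-0.0011,0.0008,-0.018],0],[[-0.0011,0.0008,-0.018],0]]'
python3 -m handwheel '[[[0,0,-0.001],0],[[0,0,-0.002],0],[[0,0,-0.003],0],[[0,0,-0.004],0],[[0,0,-0.0045],0],[[0,0,-0.005],0],[[0,0,-0.005],0],[[0,0,-0.005],0]]'
```

```text
t: 13.88
tcp_pos: [0.4438, -0.0998, 0.2668]
eef_rot: [1.909, 0.541, -1.911]
contact_force: [-0.5, 0.5, -3.3]
opening: 0.0099
t: 14.55
tcp_pos: [0.4442, -0.1001, 0.2627]
eef_rot: [1.91, 0.54, -1.91]
contact_force: [-0.9, -0.1, -3.1]
opening: 0.0096
```

```bash
python3 -m handwheel '[[[0,0,-0.0005],0],[[0,0,-0.001],0],[[0,0,-0.0015],0],[[0,0,-0.002],0],[[0,0,-0.0025],0],[[0,0,-0.0025],0],[[0,0,-0.0025],0],[[0,0,-0.0025],0]]'
python3 - <<'E'
from plant import *
from h import *
s=state();print(s["contact_force"])
for n in("side","top"):
    p,d=grab_frame(n)
    x0,x1,y0,y1=(190,330,180,320) if n=="side" else (290,390,210,290)
    z=4.2 if n=="side" else 7
    cv2.imwrite(f"pics/{n}7.png",cv2.resize(p[y0:y1,x0:x1],None,fx=z,fy=z,interpolation=cv2.INTER_CUBIC))
E
```

```text
t: 15.22
tcp_pos: [0.4442, -0.1, 0.2602]
eef_rot: [1.91, 0.54, -1.91]
contact_force: [1.3, -0.4, -2.3]
opening: 0.0098
[ 1.33459657 -0.44130356 -2.32639349]
```

View pics/side7.png

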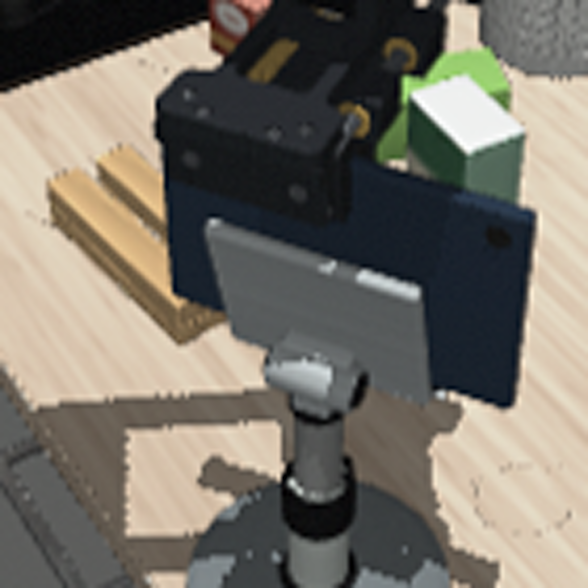

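View pics/top7.png

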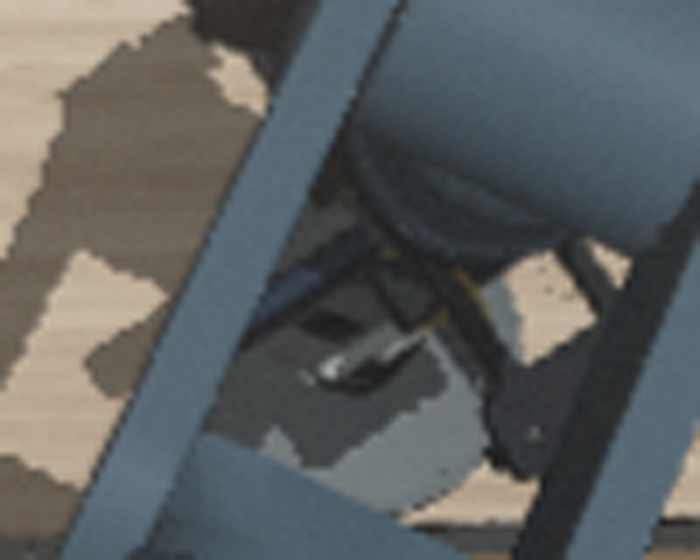

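Still no ledge contact. I'll go lower in small steps.

```bash
python3 -m handwheel '[[[0,0,-0.0005],0],[[0,0,-0.001],0],[[0,0,-0.0015],0],[[0,0,-0.0015],0],[[0,0,-0.0015],0],[[0,0,-0.0015],0],[[0,0,-0.0015],0],[[0,0,-0.0015],0]]'
```

```text
t: 15.98
tcp_pos: [0.4444, -0.1001, 0.2591]
eef_rot: [1.91, 0.54, -1.909]
contact_force: [-0.7, 2.0, 2.4]
opening: 0.0094
```

Contact with the ledge came at TCP z = 0.259, so the tablet bottom is at about 0.165, well below the lip tips at 0.177. That puts it behind the hooks. I'll open a little and let the tablet lean back onto the moving rear finger.

```bash
python3 -m handwheel '[[[0,0,0],0],[[0,0,0],0],[[0,0,0],0],[[0,0,0],0],[[0,0,0],0],[[0,0,0],0],[[0,0,0],0],[[0,0,0],0]]' 0.55
python3 - <<'E'
from plant import *
from h import *
s=state();print(s["contact_force"],s["tcp_pos"])
p,d=grab_frame("side");cv2.imwrite("pics/side8.png",cv2.resize(p[180:320,190:330],None,fx=4.2,fy=4.2,interpolation=cv2.INTER_CUBIC))
E
```

```text
t: 16.65
tcp_pos: [0.4442, -0.1, 0.2587]
eef_rot: [1.91, 0.54, -1.91]
contact_force: [1.0, -0.0, -0.2]
opening: 0.0199
[ 0.98508105 -0.01019336 -0.17713277] [ 0.44420972 -0.10004478  0.25867705]
```

View pics/side8.png

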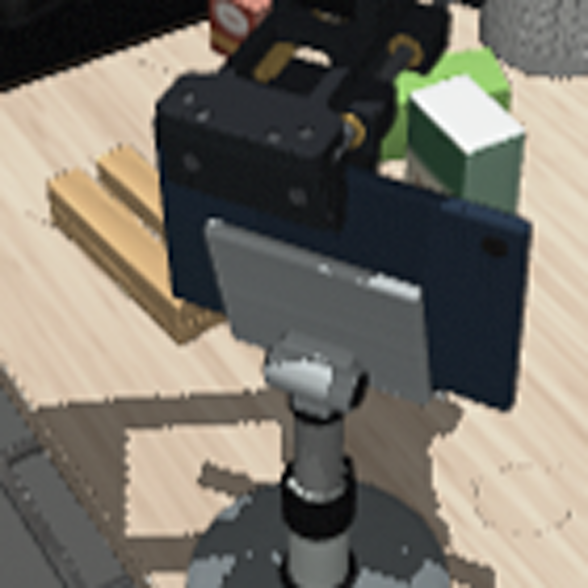

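The tablet is upright on the ledge, leaning slightly on the rear finger. I'll move the gripper back slowly.

```bash
python3 -m handwheel '[[[-0.001,-0.0006,0.001],0],[[-0.0025,-0.0015,0.002],0],[[-0.004,-0.0025,0.002],0],[[-0.0055,-0.0034,0.002],0],[[-0.007,-0.0043,0.002],0],[[-0.0085,-0.0052,0.002],0],[[-0.010,-0.0062,0.002],0],[[-0.0115,-0.007,0.002],0]]' 0.45
python3 -m handwheel '[[[-0.0015,-0.0009,0],0],[[-0.003,-0.0018,0],0],[[-0.0045,-0.0028,0],0],[[-0.006,-0.0037,0],0],[[-0.0075,-0.0046,0],0],[[-0.009,-0.0055,0],0],[[-0.0105,-0.0064,0],0],[[-0.0105,-0.0064,0],0]]' 0.4
python3 - <<'E'
from plant import *
from h import *
s=state();print(s["contact_force"],s["tcp_pos"])
p,d=grab_frame("side");cv2.imwrite("pics/side9.png",cv2.resize(p[180:320,190:330],None,fx=4.2,fy=4.2,interpolation=cv2.INTER_CUBIC))
W=cloud("side",d).reshape(-1,3)
f=np.array([.8517,.5240]);g=np.array([-.524,.8517])
F=W[:,:2]@f;G=W[:,:2]@g
k=(G>-.41)&(G<-.375)&(W[:,2]>.18)&(W[:,2]<.285)&(abs(F-.32)<.05)
print(k.sum(),np.polyfit(W[k,2],F[k],1),F[k].min(),F[k].max())
E
```

```text
t: 17.37
tcp_pos: [0.4325, -0.1072, 0.2607]
eef_rot: [1.91, 0.54, -1.91]
contact_force: [0.2, 0.5, -0.0]
opening: 0.0243
t: 18.03
tcp_pos: [0.422, -0.1136, 0.2607]
eef_rot: [1.91, 0.54, -1.91]
contact_force: [0.3, -0.2, 1.3]
opening: 0.0261
[ 0.27980179 -0.15368659  1.26573381] [ 0.42201225 -0.11358489  0.26073586]
629 [-0.22490117  0.35793363] 0.2926439914291216 0.3223167113485604
```

View pics/side9.png

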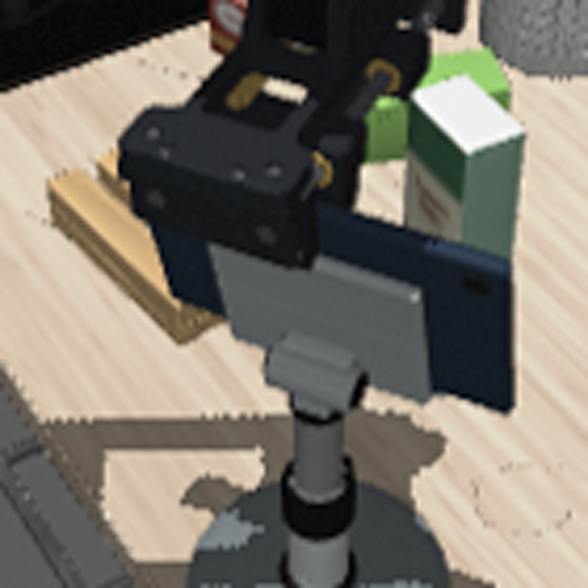

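The tablet leans 0.22 rad, nearly all the way. I'll go a little further back, then up and clear.

```bash
python3 -m handwheel '[[[-0.0008,-0.0005,0],0],[[-0.0016,-0.001,0],0],[[-0.0024,-0.0015,0],0],[[-0.0032,-0.002,0],0],[[-0.0032,-0.002,0],0],[[-0.0032,-0.002,0],0],[[-0.0032,-0.002,0],0],[[-0.0032,-0.002,0],0]]' 0.35
python3 - <<'E'
from plant import *
from h import *
s=state();print(s["contact_force"],s["tcp_pos"])
p,d=grab_frame("side");cv2.imwrite("pics/side10.png",cv2.resize(p[180:320,190:330],None,fx=4.2,fy=4.2,interpolation=cv2.INTER_CUBIC))
W=cloud("side",d).reshape(-1,3)
f=np.array([.8517,.5240]);g=np.array([-.524,.8517])
F=W[:,:2]@f;G=W[:,:2]@g
k=(G>-.41)&(G<-.375)&(W[:,2]>.18)&(W[:,2]<.27)&(abs(F-.32)<.05)
c=np.polyfit(W[k,2],F[k],1);print(k.sum(),c,"F@.2126",np.polyval(c,.2126),"rest front exp .3100")
E
```

```text
t: 18.75
tcp_pos: [0.419, -0.1154, 0.2607]
eef_rot: [1.91, 0.54, -1.91]
contact_force: [-0.2, 0.1, 0.2]
opening: 0.0288
[-0.17153625  0.12078338  0.21284142] [ 0.41903885 -0.11543471  0.26070493]
502 [-0.25004846  0.36336032] F@.2126 0.3102000192622969 rest front exp .3100
```

View pics/side10.png

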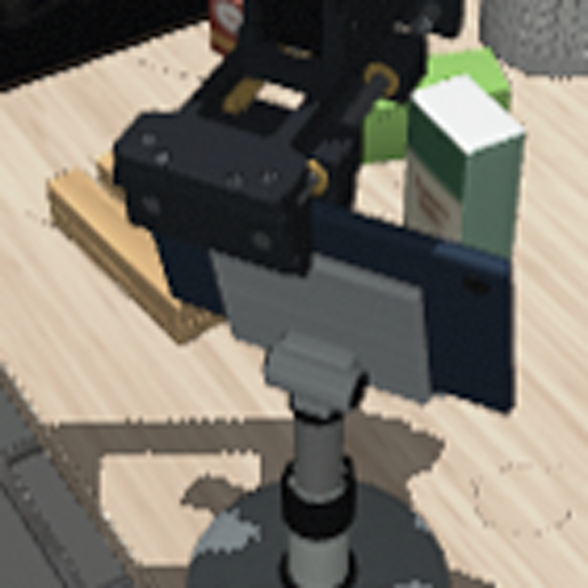

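The tablet's back plane (0.3102) matches the rest face (0.3100), with nothing loading the gripper. Now straight up and away.

```bash
python3 -m handwheel '[[[0,0,0.003],0],[[0,0,0.008],0],[[0,0,0.015],0],[[0,0,0.025],0],[[0,0,0.045],0],[[0,0,0.07],0],[[0,0,0.1],0],[[0,0,0.12],0]]'
python3 -m handwheel '[[[0,0.03,0],6],[[0,0.07,0],13],[[0,0.11,0],20],[[0,0.15,0],27],[[-0.005,0.19,0],34],[[-0.02,0.23,0],41],[[-0.04,0.265,0],48],[[-0.07,0.29,0],55]]'
python3 - <<'E'
from plant import *
from h import *
f=np.array([.8517,.5240]);g=np.array([-.524,.8517])
for n in("side","top"):
    p,d=grab_frame(n);W=cloud(n,d).reshape(-1,3)
    x0,x1,y0,y1=(190,330,180,320) if n=="side" else (290,390,210,290)
    z=4.2 if n=="side" else 7
    cv2.imwrite(f"pics/{n}11.png",cv2.resize(p[y0:y1,x0:x1],None,fx=z,fy=z,interpolation=cv2.INTER_CUBIC))
    cv2.imwrite(f"pics/{n}11f.png",p)
    F=W[:,:2]@f;G=W[:,:2]@g
    k=(W[:,2]>.262)&(W[:,2]<.31)&(abs(G+.32)<.12)&(abs(F-.3)<.04)
    print(n,"tab G",np.percentile(G[k],[.3,99.7]),np.percentile(G[k],[.3,99.7]).mean(),"ztop",np.percentile(W[k,2],99))
    k2=k&(W[:,2]>np.percentile(W[k,2],99)-.006);c=cv2.fitLine(W[k2,:2].astype(np.float32),cv2.DIST_HUBER,0,.01,.01).ravel();print("edge dir",np.degrees(np.arctan2(c[1],c[0])))
    k=(W[:,2]>.19)&(W[:,2]<.25)&(abs(G+.3205)<.06)&(abs(F-.3)<.02)
    print("rest back G",np.percentile(G[k],[.5,99.5]).mean())
E
```

```text
t: 19.47
tcp_pos: [0.4194, -0.1157, 0.3845]
eef_rot: [1.911, 0.538, -1.906]
contact_force: [0.3, 0.1, -0.5]
opening: 0.0289
t: 20.13
tcp_pos: [0.3485, 0.1768, 0.3816]
eef_rot: [1.249, 1.184, -1.247]
contact_force: [0.4, 0.7, 0.3]
opening: 0.0286
side tab G [-0.40933669 -0.23264508] -0.3209908839242377 ztop 0.2801725663313178
edge dir -58.57139
rest back G -0.320291877906103
top tab G [-0.40934209 -0.2322479 ] -0.32079499081034407 ztop 0.2851987754441627
edge dir -58.489838
rest back G -0.32066610177472876
```

View pics/side11.png

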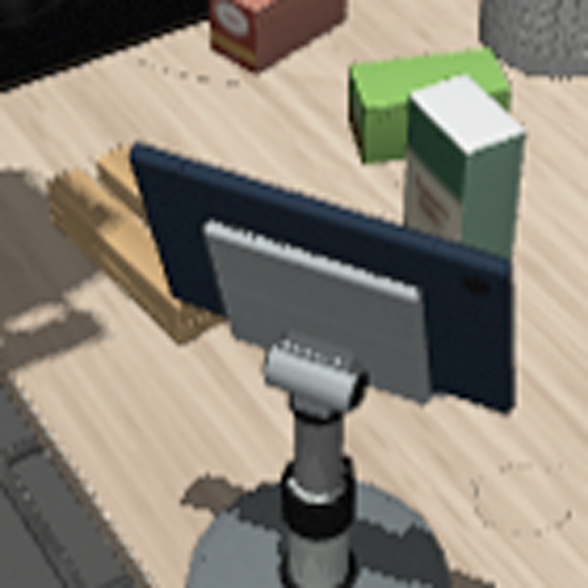

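View pics/top11.png

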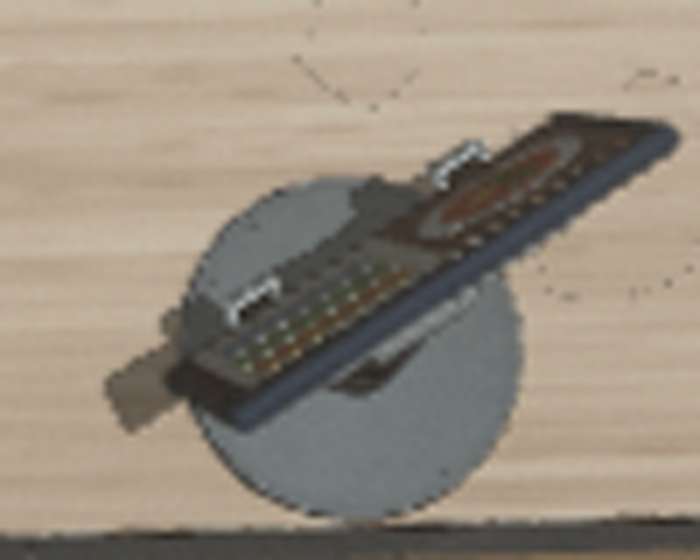

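View pics/top11f.png

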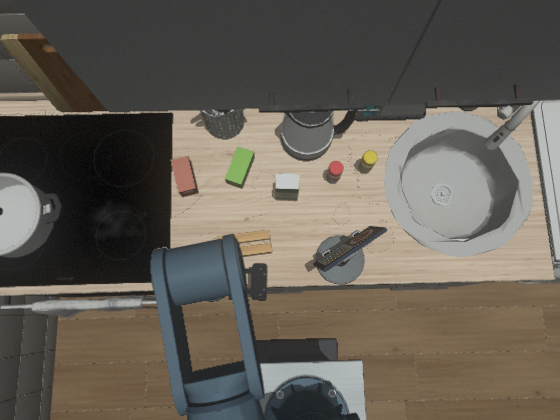

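The top view shows the screen facing the hook side, with both hooks (crop (255,300) and (460,165)) in front of its lower edge. The jars and cartons haven't moved. One last numeric check of the seating depth and bystanders.

Run:
```python
from plant import *
from h import *
f=np.array([.8517,.5240]);g=np.array([-.524,.8517])
p,d=grab_frame("side");W=cloud("side",d);p0=np.load("side0.npz")["p"]
Wf=W.reshape(-1,3);F=Wf[:,:2]@f;G=Wf[:,:2]@g
k=(abs(G+.3205)<.05)&(abs(F-.3)<.035)&(Wf[:,2]>.17)
Fc=F+.2447*(Wf[:,2]-.2126)   # constant on each plane
r=k&(abs(Fc-.3018)<.003);t=k&(abs(Fc-.310)<.003)
print("rest top z",np.percentile(Wf[r,2],99),"tablet back z range",np.percentile(Wf[t,2],[1,99]))
for lo,hi in((-.407,-.385),(-.255,-.235)):
    b=(G>lo)&(G<hi)&(abs(Fc-.310)<.004)
    print("side strip tablet back z",np.percentile(Wf[b,2],[.5,99.5]), "expected .163...0.2796","Fc slope",np.polyfit(Wf[b,2],F[b],1)[0])
W0=np.load("sideW.npz")["W"]
# bystander change: jars/cartons region
df=cv2.absdiff(p,p0).max(2)
for nm,(x0,x1,y0,y1) in dict(jars=(335,400,235,300),carton=(285,318,198,256),green=(270,312,190,220),tea=(238,275,165,196)).items():
    print(nm,"changed px",(df[y0:y1,x0:x1]>60).sum())
pt,_=grab_frame("top");m=cv2.inRange(pt,(0,0,90),(60,60,255))[215:290,300:390];print("red px near stand",cv2.countNonZero(m))
```

```text
rest top z 0.24993853614415598 tablet back z range [0.24754652 0.27926214]
side strip tablet back z [-0.00397151  0.27925732] expected .163...0.2796 Fc slope -0.2435316024689232
side strip tablet back z [-0.00331749  0.27884242] expected .163...0.2796 Fc slope -0.24012903829100649
jars changed px 0
carton changed px 312
green changed px 0
tea changed px 0
red px near stand 0
```

The carton's changed pixels come from the raised tablet overlapping it in the side view. In the top view it's unmoved at (287,186). Handing in.

```bash
python3 -m handwheel '[[[0,0,0],0],[[0,0,0],0],[[0,0,0],0],[[0,0,0],0],[[0,0,0],0],[[0,0,0],0],[[0,0,0],0],[[0,0,0],0]]'; python3 -c "
from plant import *
print(hand_in())"
```

```text
t: 21.0
tcp_pos: [0.3491, 0.1744, 0.3807]
eef_rot: [1.253, 1.18, -1.253]
contact_force: [-0.3, -0.2, -0.1]
opening: 0.0287
the job is handed in; nothing more can be done
None
```

The tablet is in the stand's cradle with the stand locked at full height. I handed the job in at about 21 s, with the arm clear of everything.

**What I did:** I pulled the stand up by the back rest to its hard stop, where the force rose to 26 N. I then lifted the tablet out of the dock, turned it 154° and lowered it behind the hooks. Last, I eased it back onto the rest with the rear finger.

**Lock:** A push down met 18 N of resistance. The red button showed in the top view before the tablet went in. A final colour check found no red pixels near the stand, most likely because the tablet now covers the button from above.

**Seating:**

| Check | Measured | Target |
|---|---|---|
| Lean, as slope | 0.240–0.244 | 0.245 |
| Tablet back against rest face (position along front axis) | 0.3102 m | 0.3100 m |
| Off centre | under 1 mm | 0 |
| Height of top edge at the back | 0.279 m | 0.2796 m |

I didn't measure the bottom edge directly. The top-edge height says it is fully down, to within about 1 mm.

**Surroundings:** The jars, green box and tea box showed no change in the pictures. The upright carton had 312 changed pixels in the side view, which I put down to the raised tablet overlapping it, as it looks unmoved in the top view.

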